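# Hang the griddle turner and tug it to check

### The arm

A 6-joint arm with a two-finger parallel gripper is mounted at the origin on the work surface. World frame = base frame: x ahead of the robot, y to its left, z up, the work surface at z = 0. Lengths are in m, angles in rad, forces in N, time in s.
With the tool pointing down it reaches from about 0.375 to 0.975 m from the base axis. Payload 3.8 kg.
Tool frame: the origin (TCP) lies midway between the tips of the shut fingers; the grasp point (between the pads) lies bot.grasp_offset behind it (bot.grasp_offset is the distance from the TCP to the grasp point, in m); z points along the fingers, y is the direction in which the jaws open and shut (so a half turn about z gives the same grasp; the last joint's range is limited). The gripper opens to 85 mm and grips with 20 to 120 N. Pads are 22 mm wide; open, the fingers measure 114 mm over their backs; the gripper's body (76 mm by 85 mm) begins 54 mm behind the grasp point. The pads swing forward as they close: fully open they stand 13 mm farther back than shut.
Start: joints at [-0.037, 0.264, 1.604, -0, 1.274, -0.037], TCP at [0.675, -0, 0.231] pointing down, gripper open.
Joint ranges: [-2.63, 2.63], [-0.94, 2.18], [0.31, 2.57], [-1.31, 4.45], [0, 2.66], [-2.55, 2.55]. Speed limits (rad/s): [2.57, 2.57, 3.14, 3.14, 3.14, 3.14].

### API

Orientations are given as a rotation vector (axis times angle).
In Python, from workcell import read_state, viewer, job, bot gives the robot as it stands.
- The arm moves only by the shell command python3 -m crank 'ROWS' [FORCE]. ROWS is text: rows parted by semicolons, each of 7 numbers parted by spaces: the shift along the tool's x, y, z in mm, then the turn, a rotation vector about the tool's x, y, z in rad, then the closure in counts, from 0 (fully open) to 255 (shut). A call has 1 to 20 rows; each row is the pose to reach, as a shift and turn from the pose commanded when the call began, along the tool's axes at that moment; what a row does not reach only later rows make up. A row lasts 1/8 s, in which the tool goes at most 62.5 mm and 10.7 degrees, less where a joint would pass 70% of its speed; a pose out of reach is approached as far as the arm can. A call with a gripper value outside its range is refused whole. The fingers move at their own pace and stop on an object; FORCE is the grip in N (left out, the last holds). Time passes only in rows, so rows that repeat a pose let the fingers close. It gives the time, the measured TCP pose, the force and the opening at its end, in the units of the state.
- read_state(): the state, without advancing time (a new reading comes with each control period).
- viewer.read_camera(name): name is "scene" or "side" or "wrist"; returns a dict with "pixels" (384x512x3 uint8, red, green, blue), "vertical_fov" (degrees; the focal length in pixels is half the picture's height over the tangent of half this angle, whatever the lens; pixels are square), "cx", "cy" (the principal point, pixels), "view" (4x4, takes a point from world to camera coordinates); the wrist camera has in their place "tool_from_camera" (4x4, takes a point from camera to tool coordinates, whose origin is the TCP and whose axes are the flange's). Camera axes: x right, y up, looking along -z (the intrinsics and any distortion apply to the point x, -y, -z); pixel columns grow to the right and rows downward; lengths in m; the calibration is good to about 2 mm. A picture is of the moment at which its call begins: read the wrist's pose just before it. There is no depth.
- job.finish_job(): hands the job in, once; it reports no verdict.
The state is a dict: "time": time; "q": joint angles; "joint_vel": joint speeds; "joint_torque": joint torques, N m; "tool_pos": TCP position; "tcp_rot": TCP orientation; "wrist_force": force on the tool from outside, world axes, zero at the start; "torque": the same for the moment, N m; "width": opening from 0.0 (shut) to 1.0 (fully open).
Only numpy, scipy, OpenCV 4.12 (cv2) and the standard library are available. Lean on these libraries where they do the work, as an engineer would, in place of code of your own. Each camera call takes 0.05 s, during which the arm holds its last target.

### The job

Lift the griddle turner out of its slotted stand and hang it by its steel ring on the upturned hook of the rack. While you still grip it, pull it straight down gently (about 8 N on the hook, never as much as 20 N) and hold the pull for a second to be sure that the hook has it; then let go, so that it hangs still, and leave the other tableware and the rack undisturbed.

Things in the scene. Friction and masses are not known exactly. Their poses are not given: they have to be found in the camera images.
- turner_grip (a point): Centre of the wooden grip of the griddle turner (0.2 to 0.33 kg): an upright block 24 (x) by 18 (y) by 64 mm high, to be pinched across its 18 mm from above. Turner axes: z up along the grip, x from the grip to the ring. It starts standing blade down in the stand, x roughly away from the robot (yaw within 0.3 rad), leaning up to 0.1 rad.
- turner_edge (a point): Middle of the lower edge of the turner's steel blade: 70 mm wide (y), 4 mm thick (x), 85 mm high, its plane 58 mm in front (+x) of the grip's centre and this edge 153 mm below it. A 16 mm wide steel neck slopes from the blade's top back to the grip's foot. The centre of mass lies nearly under the ring.
- turner_eye (a point): Centre of the closed steel ring on the turner, 50 mm in front (+x) of the grip's centre and 17 mm above it, joined to the grip by a 6 mm bar. The ring lies in the turner's x-z plane (the hole runs along y); wire 6 mm thick, hole 29 mm wide; the ring's lowest point is 20.5 mm below the centre.
- stand: Black slotted stand, 80 (x) by 110 (y) by 50 mm high, fixed; origin at the centre of its underside. The turner's blade stands 40 mm deep in its slot, 7 by 75 mm, long side along y: lift it straight up by 60 mm or more to be clear.
- rack: Fixed rack: base plate 150 by 110 by 12 mm, origin on the table under the hook, z up, x away from the robot (yaw within 0.3 rad). An upright 18 mm post, 310 mm high, stands at x = 95, y = 45 mm; a black clamp on it carries the hook.
- rack_mark (a point): Nominal top of the hook's rod: x = 0, y = 0 of the rack, 260 mm up, axes as the rack. The clamp was set by hand: the real hook is up to 10 mm higher or lower than this, which is not measured and must be felt or seen. The clamp does not slide under permitted forces.
- hook_plan (a point): Place of the hook's upturned tip in plan (0, -30 mm from rack_mark, nominal top, 10 mm above the rod's top; same unknown height error). Hook: 8 mm round rod from the post to x = 0, y = 45 mm, then along -y at x = 0 to the tip. The ring goes over the tip from the -y side, moving to +y, grip on the -x side, and may hang anywhere between tip and bend.
- hookarm (a joint): How far the springy hook has given downwards in its clamp, in m: 0 when empty, growing by about 1 mm for each 3 N of downward load beyond the first 0.5 N (8 N of load: 2.5 mm), at most 10 mm.
- tumbler_rim (a point): Bystander: centre of the mouth of a glass tumbler, 68 mm across, 120 mm high. Leave alone.
- sauce_mid (a point): Bystander: middle of a squeeze bottle, 56 mm across, 155 mm high. Leave alone.
- dish_in (a point): Bystander: centre of the inner floor of a low white dish, 100 by 160 mm, 18 mm high. Leave alone.
- bowl_rim (a point): Bystander: centre of the mouth of a white bowl, 110 mm across, 50 mm high. Leave alone.
There are look-alikes about, which are no part of the job. What is shaped like the part that bears turner_grip but blue or purple is not meant.

How it is judged:
On the way, in this order (a step that is already met when the one before it is completed fails the run):
1. the turner is lifted clear of the stand, in the gripper (z of turner_grip in the frame of stand above 0.208 m and contact force between the fingers and turner above 1 N), for 0.1 s.
2. with the ring on the hook and the turner still gripped, it is pulled down with more than 4.5 N on the hook, so that the hook gives downwards by more than 1.1 mm, for 0.5 s (x of turner_eye in the frame of rack_mark between -0.014 and 0.014 m and y of turner_eye in the frame of rack_mark between -0.027 and 0.045 m and z of turner_eye in the frame of rack_mark between -0.032 and 0.002 m and contact force between turner and rack above 4.5 N and value of joint hookarm above 0.0011 m and contact force between the fingers and turner above 1 N and angle between turner_grip's own z axis and vertical below 0.35 rad), for 0.5 s.
At the end, for the whole second after the job is handed in: The turner hangs by its ring on the hook, released: ring centre within 14 mm of the rod sideways, between the tip and the bend (y from -27 to 45 mm of the mark) and 32 mm below to 2 mm above the mark; upright within 0.35 rad, slower than 0.08 m/s, carried by the rack (x of turner_eye in the frame of rack_mark between -0.014 and 0.014 m and y of turner_eye in the frame of rack_mark between -0.027 and 0.045 m and z of turner_eye in the frame of rack_mark between -0.032 and 0.002 m and contact force between turner and rack above 1 N and contact force between the fingers and turner below 0.1 N and angle between turner_grip's own z axis and vertical below 0.35 rad and linear speed of turner below 0.08 m/s); the robot touches nothing.
It fails at once if the turner presses or pulls on the rack with more than 20 N (contact force between turner and rack above 20 N).
It fails at once if the robot pushes the rack with more than 10 N (contact force between the arm and rack above 10 N).
It fails at once if the tumbler, sauce bottle, dish or bowl is moved by more than 20 mm (distance of any of tumbler_rim, sauce_mid, dish_in, bowl_rim from where it was at the start of the episode above 0.02 m).
It also fails if it takes over 70 s, if anything falls off the work surface, if the arm or the gripper's body presses on something with over 40 N, if the wrist force passes 120 N, or if a joint passes its speed limit or range.

## Working session

There is one attempt and no reset: what is moved stays moved. The work goes in short steps, Python scripts to look and compute and a shell command to move; the robot and the scene stay as the last step left them, time stands still between calls to the robot, and variables do not carry over. Pictures are saved under pics/ and viewed, and the job is handed in when it is done.

```bash
ls; mkdir -p pics; cat > h.py <<'E'
import numpy as np, cv2
from workcell import read_state, viewer, job, bot
from scipy.spatial.transform import Rotation as R
def snap(name,fn):
    s=read_state(); d=viewer.read_camera(name)
    cv2.imwrite('pics/'+fn+'.png',d['pixels'][:,:,::-1])
    d['s']=s; return d
E
python3 - <<'E'
from h import *
print(read_state(), bot.grasp_offset)
for n in ['scene','side','wrist']:
    d=snap(n,n+'0'); print(n,{k:v for k,v in d.items() if k not in('pixels','s')})
E
```

```text
pics
{'time': 0.0, 'q': array([-3.68753941e-02,  2.64765602e-01,  1.60536302e+00, -2.08276060e-05,
        1.27368092e+00, -3.68771152e-02]), 'joint_vel': array([ 0.00012103, -0.00031206,  0.00111231, -0.00063666,  0.00097066,
       -0.00027613]), 'joint_torque': array([ 6.10465631e-04, -5.15121067e+01, -3.67308676e+01, -4.07824507e-05,
        1.31324201e-02,  1.46811578e-05]), 'tool_pos': array([6.74280850e-01, 3.43614949e-05, 2.29959549e-01]), 'tcp_rot': array([-2.22029314, -2.22031055,  0.00239158]), 'wrist_force': array([-0.02638083, -0.31396541, -0.66220663]), 'torque': array([ 0.00288441, -0.00864371, -0.03757787]), 'width': 0.9968530901351856} 0.0187
scene {'vertical_fov': 49.4748447809257, 'cx': 260.9282294668206, 'cy': 190.86115564000727, 'view': array([[-5.52160483e-01,  8.33736118e-01, -1.69889584e-03,
         3.33801614e-01],
       [-6.98051873e-01, -4.61184392e-01,  5.47752261e-01,
         3.51296640e-01],
       [ 4.55897340e-01,  3.03633070e-01,  8.36638855e-01,
        -1.73308059e+00],
       [ 0.00000000e+00,  0.00000000e+00,  0.00000000e+00,
         1.00000000e+00]])}
side {'vertical_fov': 52.403557946044614, 'cx': 255.97324665335609, 'cy': 195.3952701258307, 'view': array([[ 0.99682051, -0.0753149 , -0.02601021, -0.6026121 ],
       [ 0.06237366,  0.53443979,  0.84290192, -0.18019454],
       [-0.04958218, -0.84184427,  0.53743821, -1.07232593],
       [ 0.        ,  0.        ,  0.        ,  1.        ]])}
wrist {'vertical_fov': 71.41019610745948, 'cx': 260.25497683244106, 'cy': 194.86414966093687, 'tool_from_camera': array([[-5.41068545e-04,  9.48559481e-01,  3.16598513e-01,
         8.22129555e-02],
       [ 9.99999231e-01,  8.66624961e-04, -8.87487410e-04,
        -5.84423032e-04],
       [-1.11620677e-03,  3.16597789e-01, -9.48559220e-01,
        -1.42744589e-01],
       [ 0.00000000e+00,  0.00000000e+00,  0.00000000e+00,
         1.00000000e+00]])}
```

View pics/scene0.png

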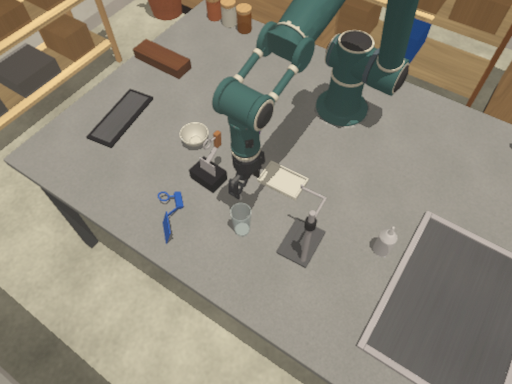

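View pics/side0.png

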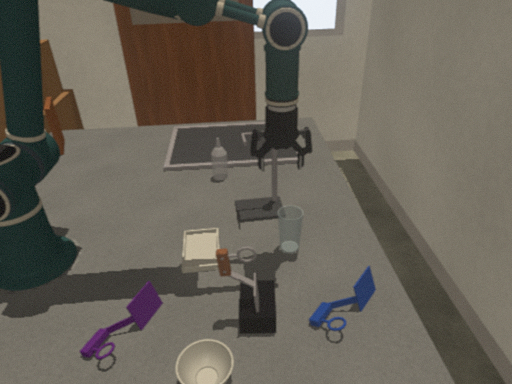

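View pics/wrist0.png

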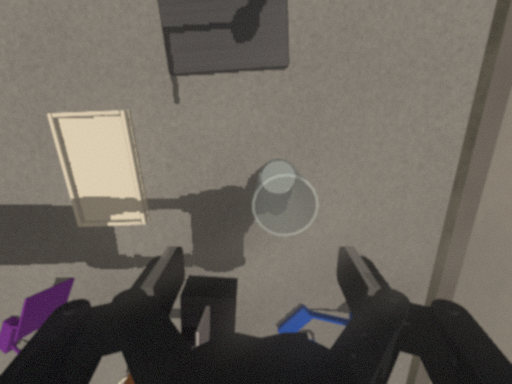

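```bash
python3 - <<'E'
import cv2,numpy as np
a=cv2.imread('pics/scene0.png');b=cv2.imread('pics/side0.png')
def c(i,x,y,w,h,f,n): cv2.imwrite('pics/'+n,cv2.resize(i[y:y+h,x:x+w],None,fx=f,fy=f,interpolation=cv2.INTER_CUBIC))
c(a,170,110,100,75,8,'z1.png');c(a,250,170,100,100,6,'z2.png')
c(b,160,220,133,100,6,'z3.png');c(b,200,110,130,120,5,'z4.png')
E
```

```text
(no output)
```

View pics/z1.png

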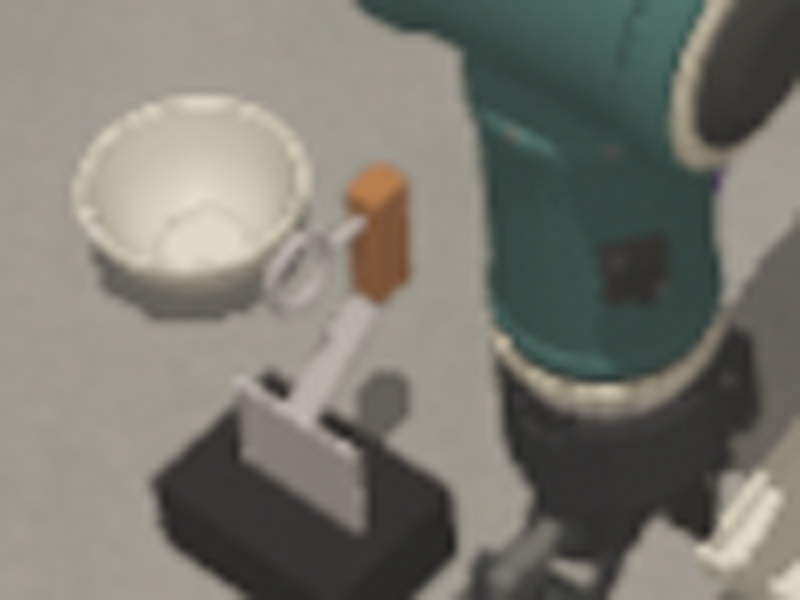

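View pics/z2.png

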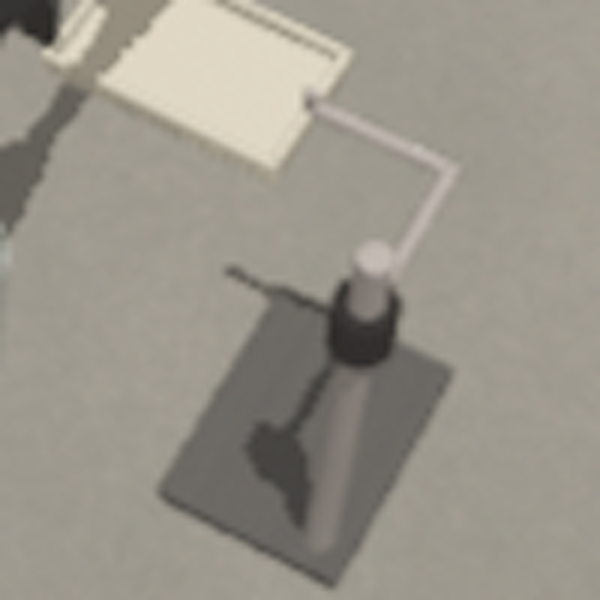

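View pics/z3.png

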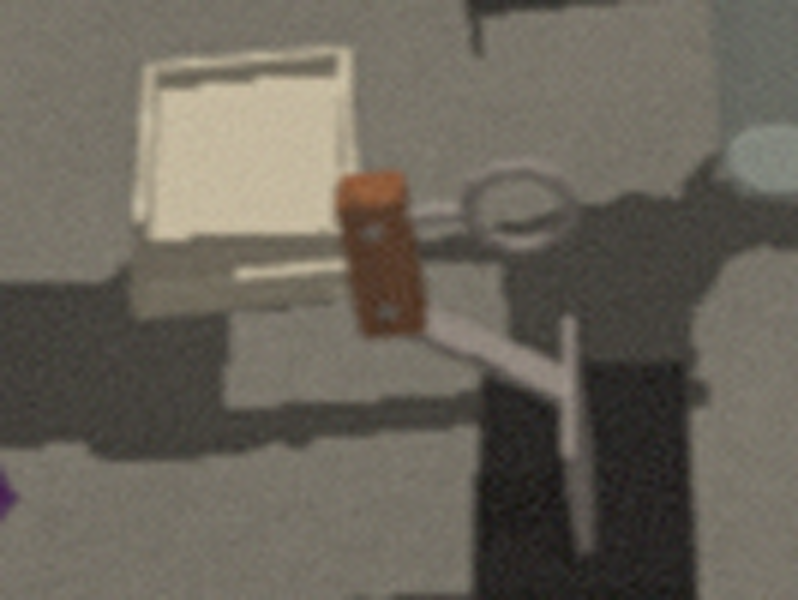

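View pics/z4.png

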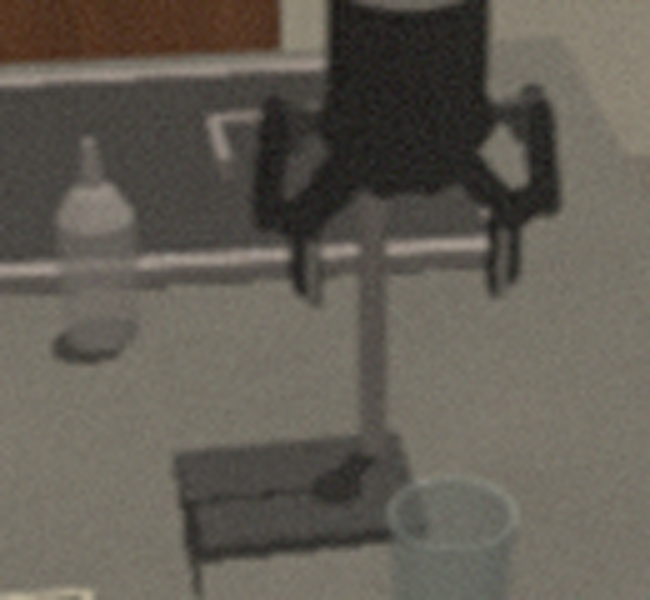

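```bash
cat >> h.py <<'E'
def unz(p,f,off): return (np.array(p,float)+.5)/f-.5+np.array(off)
def ray(d,uv):
    f=192/np.tan(np.radians(d['vertical_fov']/2))
    v=np.array([(uv[0]-d['cx'])/f,-(uv[1]-d['cy'])/f,-1])
    if 'view' in d: T=np.linalg.inv(d['view'])
    else:
        W=np.eye(4);W[:3,:3]=R.from_rotvec(d['s']['tcp_rot']).as_matrix();W[:3,3]=d['s']['tool_pos'];T=W@d['tool_from_camera']
    r=T[:3,:3]@v; return T[:3,3],r/np.linalg.norm(r)
def tri(d1,p1,d2,p2):
    o,a=ray(d1,p1);q,b=ray(d2,p2)
    s=np.linalg.lstsq(np.c_[a,-b],q-o,rcond=None)[0]
    A=o+s[0]*a;B=q+s[1]*b; return (A+B)/2,np.linalg.norm(A-B)
def plane(d,p,z):
    o,a=ray(d,p); return o+a*(z-o[2])/a[2]
def proj(d,P):
    f=192/np.tan(np.radians(d['vertical_fov']/2))
    c=(d['view']@np.r_[P,1])[:3]; return np.array([d['cx']-f*c[0]/c[2],d['cy']+f*c[1]/c[2]])
E
python3 - <<'E'
from h import *
np.set_printoptions(precision=4,suppress=True)
A=viewer.read_camera('scene');B=viewer.read_camera('side')
z1=lambda p:unz(p,8,(170,110));z2=lambda p:unz(p,6,(250,170));z3=lambda p:unz(p,6,(160,220));z4=lambda p:unz(p,5,(200,110))
for n,p,q in [('ring',z1((296,272)),z3((521,205))),('griptop',z1((378,182)),z3((373,190))),('gripbot',z1((377,290)),z3((393,320))),
 ('bladeTL(-y)',z1((240,382)),z3((574,455))),('bladeTR(+y)',z1((365,455)),z3((568,318))),
 ('tip',z2((310,98)),z4((225,158))),('bend',z2((455,170)),z4((212,122)))]:
    print(n,*tri(A,p,B,q))
print('plate scene',[plane(A,z2(p),.012) for p in [(160,492),(335,583),(453,372),(275,300)]])
print('plate side',[plane(B,z4(p),.012) for p in [(177,457),(398,435),(415,530),(195,550)]])
print('stand scene',[plane(A,z1(p),.05) for p in [(155,482),(455,498),(335,570)]])
print('stand side',[plane(B,z3(p),.05) for p in [(688,365),(482,365)]])
E
```

```text
ring [ 0.5727 -0.2378  0.1788] 0.002611787192399999
griptop [ 0.5213 -0.2338  0.1875] 0.00014524539443916602
gripbot [ 0.5268 -0.2341  0.125 ] 0.0065555926541310885
bladeTL(-y) [ 0.5853 -0.272   0.0925] 0.0009941852241217317
bladeTR(+y) [ 0.5875 -0.2023  0.0918] 0.000619106001437945
tip [0.5931 0.1355 0.2594] 0.006882249670087608
bend [0.587  0.2113 0.2494] 0.002539045048776961
plate scene [array([0.7105, 0.1302, 0.012 ]), array([0.7038, 0.2361, 0.012 ]), array([0.5581, 0.2277, 0.012 ]), array([0.5735, 0.1209, 0.012 ])]
plate side [array([0.5525, 0.2194, 0.012 ]), array([0.6994, 0.2291, 0.012 ]), array([0.6962, 0.1205, 0.012 ]), array([0.5603, 0.1147, 0.012 ])]
stand scene [array([ 0.6284, -0.2936,  0.05  ]), array([ 0.5614, -0.1762,  0.05  ]), array([ 0.6221, -0.1973,  0.05  ])]
stand side [array([ 0.6346, -0.1897,  0.05  ]), array([ 0.5541, -0.1815,  0.05  ])]
```

```bash
cat >> h.py <<'E'
np.set_printoptions(precision=4,suppress=True)
def tool_R(yaw,lean):
    # turner frame: yaw about z, then lean about its y (positive lean = top toward +x). tool x = turner x, tool z = -turner z
    T=R.from_euler('z',yaw)*R.from_euler('y',lean)
    M=T.as_matrix(); return np.c_[M[:,0],-M[:,1],-M[:,2]], M
def rows(Pt,Rt,s=None):
    s=s or read_state(); R0=R.from_rotvec(s['tcp_rot']).as_matrix()
    print('shift mm',R0.T@(np.array(Pt)-s['tool_pos'])*1e3,'turn',R.from_matrix(R0.T@Rt).as_rotvec())
E
python3 - <<'E'
from h import *
Rt,M=tool_R(-0.05,-0.09)
c=np.array([.524,-.234,.156])
rows(c+M[:,2]*(.004-.0187+.085),Rt)
A=viewer.read_camera('scene');B=viewer.read_camera('side')
print('tumbler',plane(A,(241,212),.12),plane(B,(291,214),.12),'bowl',plane(A,(194,134),.05))
E
```

```text
shift mm [-233.7289 -156.9568    4.7479] turn [-0.0739  0.0702  1.6196]
tumbler [ 0.7007 -0.0116  0.12  ] [ 0.6978 -0.0247  0.12  ] bowl [ 0.4861 -0.3839  0.05  ]
```

```bash
python3 -m crank '-60 -40 0 0 0 0.18 100; -120 -80 0 0 0 0.36 100; -180 -120 0 0 0 0.54 100; -234 -157 5 0 0 0.72 100; -234 -157 5 0 0 0.9 100; -234 -157 5 0 0 1.08 100; -234 -157 5 0 0 1.26 100; -234 -157 5 0 0 1.44 100; -234 -157 5 -0.074 0.070 1.62 100; -234 -157 5 -0.074 0.070 1.62 100; -234 -157 5 -0.074 0.070 1.62 100; -234 -157 5 -0.074 0.070 1.62 100' 80
python3 - <<'E'
from h import *
import cv2
print(read_state()['q'])
a=snap('wrist','w1');b=snap('side','s1');c=snap('scene','c1')
f=lambda i,x,y,w,h,s,n: cv2.imwrite('pics/'+n,cv2.resize(i['pixels'][y:y+h,x:x+w,::-1],None,fx=s,fy=s,interpolation=cv2.INTER_CUBIC))
f(b,200,90,130,120,5,'z5.png'); f(c,250,170,100,100,6,'z6.png')
E
```

```text
time: 1.85
tool_pos: [0.5184, -0.2341, 0.2265]
tcp_rot: [3.135, -0.076, 0.142]
wrist_force: [0.2, 0.1, -0.7]
width: 0.607
[-0.4914  0.0116  1.9009  0.0421  1.1472  1.1124]
```

View pics/w1.png

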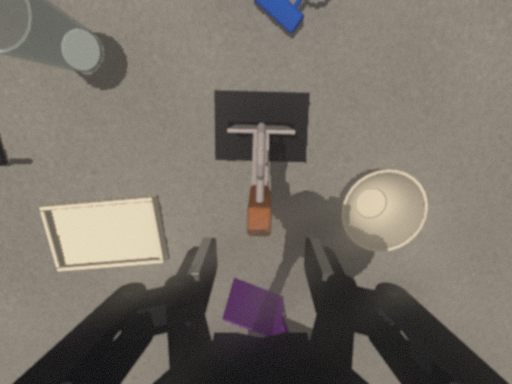

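View pics/z5.png

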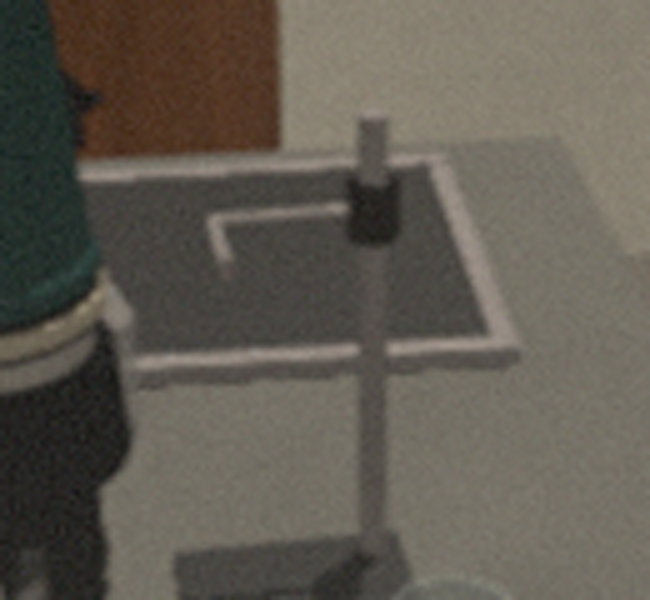

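View pics/z6.png

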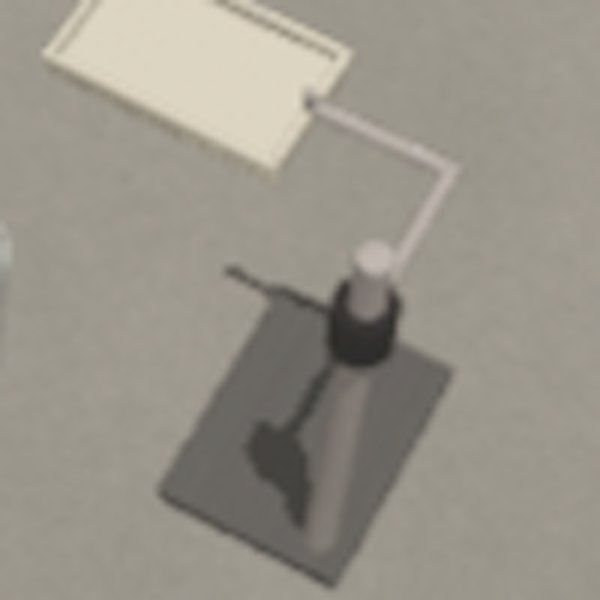

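```bash
python3 - <<'E'
from h import *
import cv2
d=snap('wrist','w2');im=d['pixels'].astype(int)
m=((im[:,:,0]>1.6*im[:,:,2])&(im[:,:,0]>70)).astype(np.uint8)
n,l,st,c=cv2.connectedComponentsWithStats(m)
for i in range(1,n):
    if st[i,4]>60: print(st[i],c[i])
for r in range(184,240,5): print(r,np.where(m[r])[0][[0,-1]] if m[r].any() else None, im[r,260])
cv2.imwrite('pics/w2z.png',cv2.resize(d['pixels'][100:250,200:320,::-1],None,fx=4,fy=4,interpolation=cv2.INTER_CUBIC))
E
```

```text
[248 186  24  49 816] [259.2365 212.6287]
184 None [171 158 150]
189 [251 267] [176 162 154]
194 [250 269] [169 157 147]
199 [250 269] [171 156 150]
204 [249 270] [103  72  53]
209 [248 271] [153 100  67]
214 [248 270] [166 108  73]
219 [248 270] [158 103  73]
224 [248 270] [164 112  76]
229 [248 269] [134  97  73]
234 [266 266] [103  81  69]
239 None [133 127 115]
```

View pics/w2z.png

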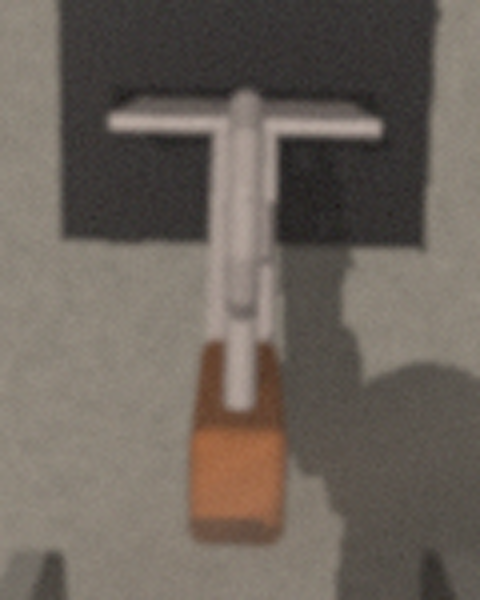

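```bash
python3 - <<'E'
from h import *
d=viewer.read_camera('wrist'); d['s']=read_state()
u=lambda p:unz(p,4,(200,100))
for p in [(192,430),(283,430),(280,542),(192,542)]: print('top',plane(d,u(p),.187))
print('topc',plane(d,(259.3,221),.187))
a=plane(d,u((108,122)),.092);b=plane(d,u((382,128)),.092);print(a,b,np.linalg.norm(a-b),np.arctan2((a-b)[1],(a-b)[0])-np.pi/2)
print('bar end',plane(d,u((239,408)),.17),'ring top',plane(d,u((245,97)),.197))
for z,p in((.05,(62,238)),(.05,(424,246))): print(plane(d,u(p),z))
E
```

```text
top [ 0.5328 -0.2247  0.187 ]
top [ 0.532  -0.2414  0.187 ]
top [ 0.5101 -0.2399  0.187 ]
top [ 0.5109 -0.2234  0.187 ]
topc [ 0.5217 -0.2327  0.187 ]
[ 0.5895 -0.202   0.092 ] [ 0.5845 -0.2726  0.092 ] 0.07076790578764118 -0.07166731323861919
bar end [ 0.5321 -0.2332  0.17  ] ring top [ 0.591  -0.2373  0.197 ]
[ 0.5566 -0.1802  0.05  ]
[ 0.5487 -0.2899  0.05  ]
```

```bash
python3 - <<'E'
from h import *
Rt,M=tool_R(-0.07,-0.075)
c=np.array([.5217,-.2327,.187])-M[:,2]*.032
print(c);rows(c+M[:,2]*(.004-.0187),Rt)
E
```

```text
[ 0.5241 -0.2329  0.1551]
shift mm [-0.8667 -1.4066 86.0159] turn [-0.0015 -0.0157  0.0201]
```

```bash
python3 -m crank '-1 -1.4 20 0 -0.016 0.02 100; -1 -1.4 45 0 -0.016 0.02 100; -1 -1.4 65 0 -0.016 0.02 100; -1 -1.4 78 0 -0.016 0.02 100; -1 -1.4 86 0 -0.016 0.02 100; -1 -1.4 86 0 -0.016 0.02 100; -1 -1.4 86 0 -0.016 0.02 170; -1 -1.4 86 0 -0.016 0.02 255; -1 -1.4 86 0 -0.016 0.02 255; -1 -1.4 86 0 -0.016 0.02 255; -1 -1.4 86 0 -0.016 0.02 255; -1 -1.4 86 0 -0.016 0.02 255' 80
python3 - <<'E'
from h import *
d=snap('wrist','w3'); print(d['s']['torque'],d['s']['wrist_force'])
E
```

```text
time: 3.6
tool_pos: [0.5254, -0.2334, 0.1416]
tcp_rot: [3.135, -0.111, 0.12]
wrist_force: [-1.9, 0.1, 6.2]
width: 0.201
[-0.1453  0.2154 -0.1374] [-1.8956  0.1132  6.2292]
```

View pics/w3.png

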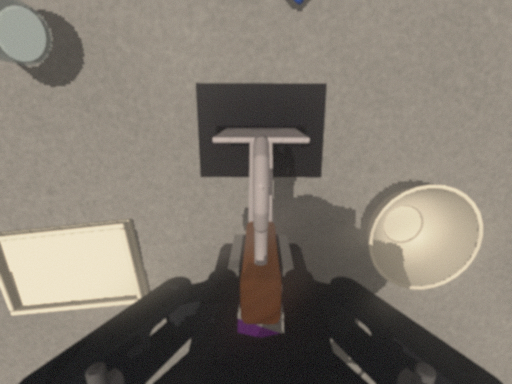

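```bash
python3 - <<'E'
from h import *
s=read_state();p=s['tool_pos'];R0=R.from_rotvec(s['tcp_rot']).as_matrix()
rows(p+[0,0,.1],R0); rows(p+[0,0,.19],tool_R(-.07,0)[0])
E
```

```text
shift mm [  7.64    -0.0585 -99.7077] turn [0. 0. 0.]
shift mm [  14.516    -0.1112 -189.4446] turn [-0.0006 -0.0765 -0.0005]
```

```bash
python3 -m crank '0.5 0 -6 0 0 0 255; 1.5 0 -20 0 0 0 255; 3.5 0 -45 0 0 0 255; 5.5 0 -72 0 0 0 255; 7.6 0 -100 0 0 0 255; 7.6 0 -100 0 0 0 255; 11 0 -145 0 -0.04 0 255; 14.5 0 -189 0 -0.076 0 255; 14.5 0 -189 0 -0.076 0 255; 14.5 0 -189 0 -0.076 0 255; 14.5 0 -189 0 -0.076 0 255' 100
python3 - <<'E'
from h import *
d=snap('wrist','w4'); print(d['s']['torque'],d['s']['wrist_force'])
snap('side','s4');snap('scene','c4')
E
```

```text
time: 5.03
tool_pos: [0.5237, -0.2326, 0.3271]
tcp_rot: [-3.136, 0.11, 0.008]
wrist_force: [-0.2, 0.2, -2.3]
width: 0.198
[-0.0267  0.0989  0.0029] [-0.1622  0.185  -2.2628]
```

View pics/w4.png

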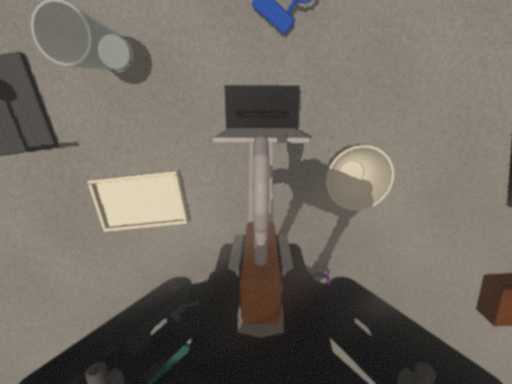

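View pics/s4.png

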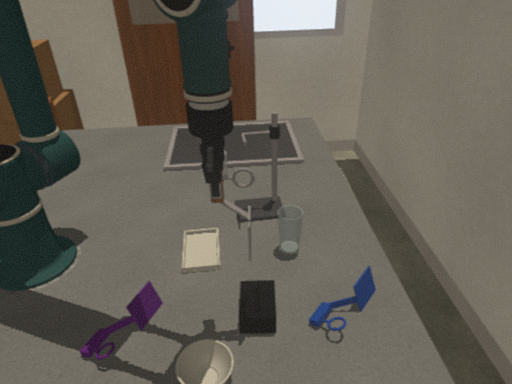

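```bash
python3 - <<'E'
from h import *
import cv2
b=snap('side','s4b');c=snap('scene','c4b')
f=lambda i,x,y,w,h,s,n: cv2.imwrite('pics/'+n,cv2.resize(i['pixels'][y:y+h,x:x+w,::-1],None,fx=s,fy=s,interpolation=cv2.INTER_CUBIC))
f(b,195,100,100,75,8,'z7.png'); f(b,195,140,100,75,8,'z8.png'); f(c,290,170,60,50,12,'z9.png'); f(c,180,80,80,80,7,'z10.png')
E
```

```text
(no output)
```

View pics/z7.png

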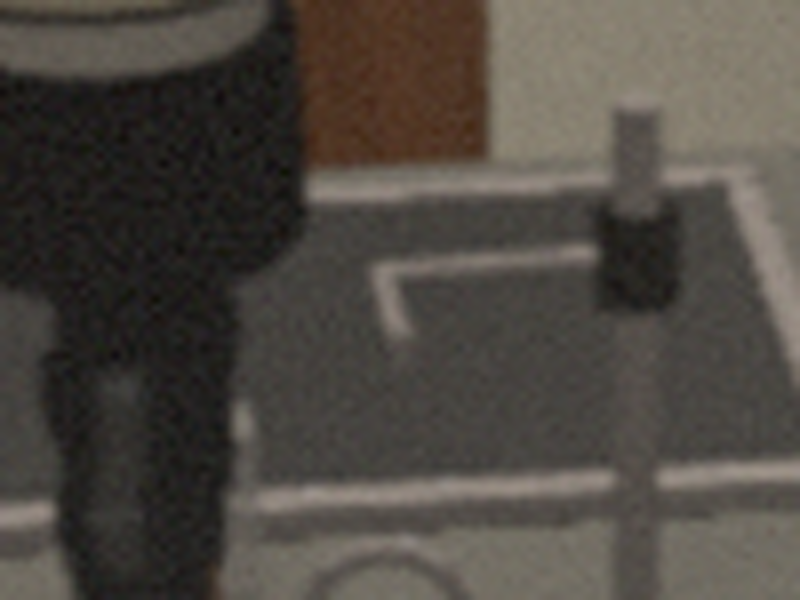

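View pics/z8.png

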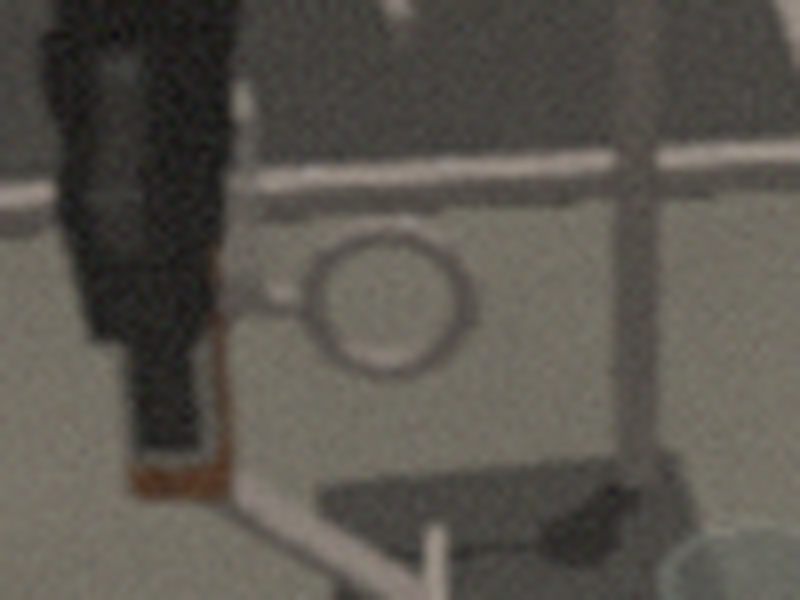

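View pics/z9.png

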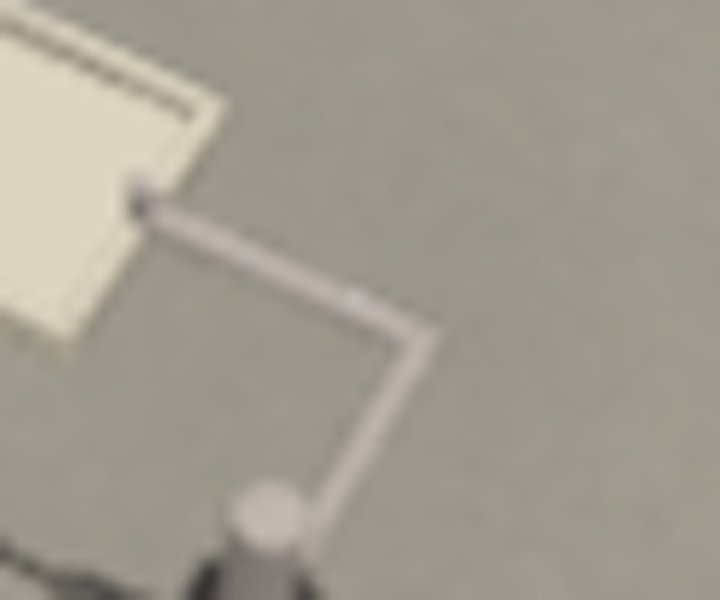

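View pics/z10.png

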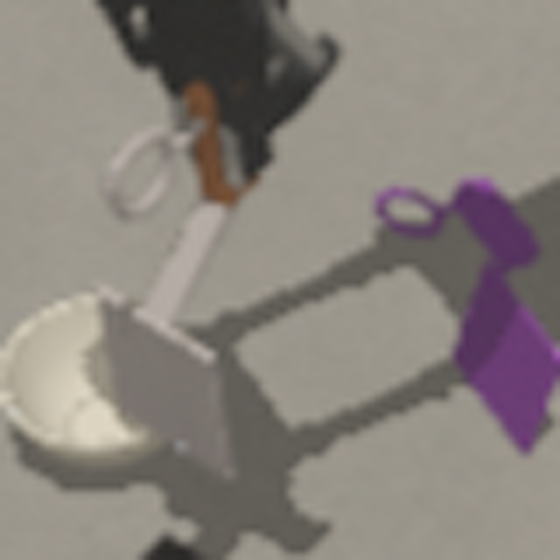

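```bash
python3 - <<'E'
from h import *
A=viewer.read_camera('scene');B=viewer.read_camera('side')
z7=lambda p:unz(p,8,(195,100));z8=lambda p:unz(p,8,(195,140));z9=lambda p:unz(p,12,(290,170));z10=lambda p:unz(p,7,(180,80))
for n,p,q in [('posttop',z9((270,512)),z7((637,105))),('bend',z9((422,335)),z7((382,270))),('tip',z9((138,190)),z7((402,345))),('tip2',z9((138,190)),z7((402,330))),('ring',z10((143,171)),z8((389,302)))]:
    print(n,*tri(A,p,B,q))
for z in (.25,.26,.27): print(z,'bend',plane(A,z9((422,335)),z),plane(B,z7((382,270)),z),'rod near tip',plane(A,z9((155,212)),z),plane(B,z7((400,335)),z))
s=read_state();P,_=tri(A,z10((143,171)),B,z8((389,302)));print('ring in tool',R.from_rotvec(s['tcp_rot']).as_matrix().T@(P-s['tool_pos']))
E
```

```text
posttop [0.6825 0.215  0.3083] 0.002556588515368147
bend [0.5882 0.2094 0.2522] 0.0030578342504052674
tip [0.5921 0.1332 0.2569] 0.00369528327488221
tip2 [0.5934 0.1345 0.2612] 0.006112655062724483
ring [ 0.5728 -0.238   0.3611] 0.00018773342797174012
0.25 bend [0.5885 0.2088 0.25  ] [0.587  0.2166 0.25  ] rod near tip [0.5932 0.1378 0.25  ] [0.5908 0.1588 0.25  ]
0.26 bend [0.5948 0.2108 0.26  ] [0.5864 0.1935 0.26  ] rod near tip [0.5994 0.1405 0.26  ] [0.5901 0.137  0.26  ]
0.27 bend [0.6011 0.2128 0.27  ] [0.5858 0.1704 0.27  ] rod near tip [0.6056 0.1432 0.27  ] [0.5894 0.1151 0.27  ]
ring in tool [ 0.048   0.0014 -0.0314]
```

```bash
cat >> h.py <<'E'
O=np.array([.5907,.1645,0]); YAW=.06
RT=np.array([.049,.0005,-.031])
def ringto(x,y,z,yaw=YAW):
    Rt,_=tool_R(yaw,0)
    P=O+R.from_euler('z',YAW).as_matrix()@np.array([x,y,0])+[0,0,z]
    rows(P-Rt@RT,Rt)
E
python3 - <<'E'
from h import *
ringto(0,-.07,.345); ringto(0,-.07,.2555)
E
```

```text
shift mm [  -1.9562 -326.0498   16.3161] turn [-0.0017  0.0013 -0.1304]
shift mm [  -1.832  -325.908   105.8159] turn [-0.0017  0.0013 -0.1304]
```

```bash
python3 -m crank '0 -15 0 0 0 0 255; 0 -45 0 0 0 -0.02 255; 0 -85 3 0 0 -0.04 255; -1 -130 6 0 0 -0.06 255; -1 -175 9 0 0 -0.08 255; -2 -220 12 0 0 -0.1 255; -2 -265 14 0 0 -0.12 255; -2 -300 16 0 0 -0.13 255; -2 -320 18 0 0 -0.13 255; -2 -326 35 0 0 -0.13 255; -2 -326 60 0 0 -0.13 255; -2 -326 85 0 0 -0.13 255; -2 -326 100 0 0 -0.13 255; -2 -326 106 0 0 -0.13 255; -2 -326 106 0 0 -0.13 255; -2 -326 106 0 0 -0.13 255'
python3 - <<'E'
from h import *
import cv2
ringto(0,-.07,.2555)
b=snap('side','s5');c=snap('scene','c5');a=snap('wrist','w5'); print(a['s']['wrist_force'])
f=lambda i,x,y,w,h,s,n: cv2.imwrite('pics/'+n,cv2.resize(i['pixels'][y:y+h,x:x+w,::-1],None,fx=s,fy=s,interpolation=cv2.INTER_CUBIC))
f(b,200,100,100,75,8,'z11.png'); f(c,260,150,80,70,9,'z12.png')
E
```

```text
time: 7.38
tool_pos: [0.5468, 0.0922, 0.2258]
tcp_rot: [-3.139, -0.093, -0.002]
wrist_force: [-0.2, 0.7, -2.8]
width: 0.198
shift mm [-0.8658 -0.0503  1.2638] turn [-0.0016 -0.0014 -0.0005]
[ 0.7084  0.3173 -2.7486]
```

View pics/z11.png

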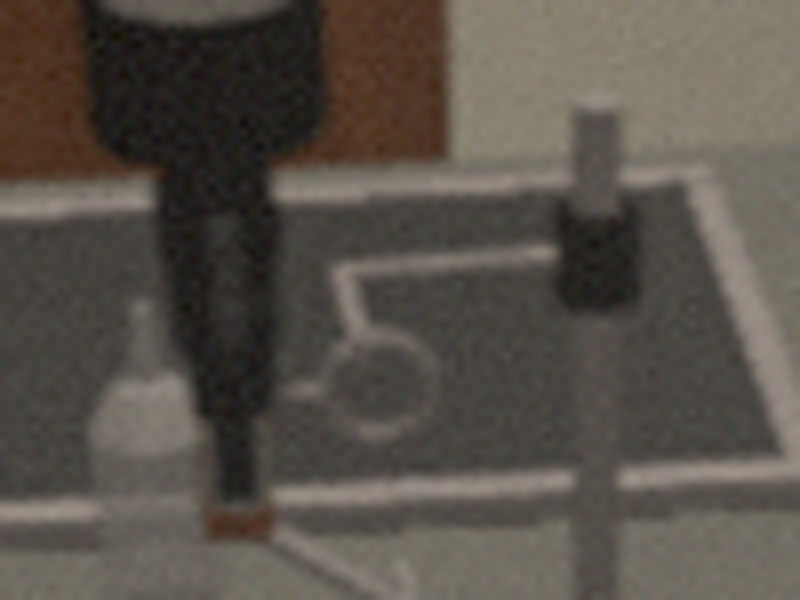

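View pics/z12.png

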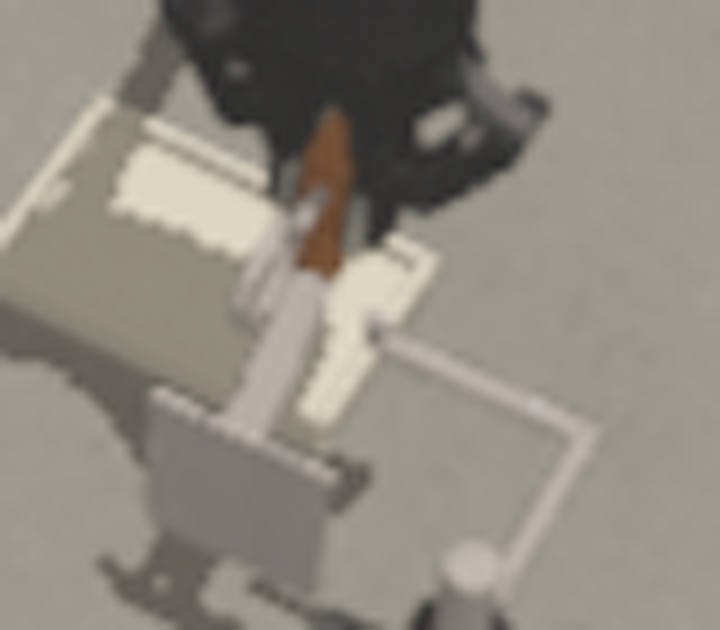

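View pics/w5.png

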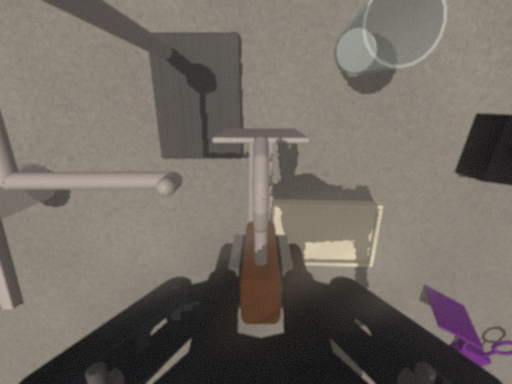

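```bash
python3 - <<'E'
from h import *
import cv2
a=viewer.read_camera('wrist');a['s']=read_state();B=viewer.read_camera('side');A=viewer.read_camera('scene')
f=192/np.tan(np.radians(a['vertical_fov']/2))
def wp(P):
    c=(np.linalg.inv(a['tool_from_camera'])@np.r_[P,1]);return a['cx']-f*c[0]/c[2],a['cy']+f*c[1]/c[2]
print('ring c',wp(RT),'front',wp(RT+[.0205,0,0]),'back',wp(RT-[.0205,0,0]),'top',wp(RT+[0,0,-.0175]))
print('blade top',wp([.0574,.0355,.054]),wp([.0574,-.0355,.054]))
s=a['s'];R0=R.from_rotvec(s['tcp_rot']).as_matrix()
print('ring world',s['tool_pos']+R0@RT)
for z in(.24,.25,.26,.27):
    print(z,'tip',plane(a,(169,184),z),'rod',plane(a,(100,181),z),plane(a,(20,180),z),plane(a,(8,180),z))
z11=lambda p:unz(p,8,(200,100));z12=lambda p:unz(p,9,(260,150))
print('tip ws',tri(a,(169,184),A,z12((373,322))),'ring side/scene',tri(A,z12((266,268)),B,z11((381,382))))
print('bend ws',tri(a,(5,181),A,z12((588,435))),tri(a,(5,181),B,z11((345,270))))
for z in(.2535,.2555): print(proj(B,np.r_[(s['tool_pos']+R0@RT)[:2],z]),'meas',z11((381,382)), proj(A,np.r_[(s['tool_pos']+R0@RT)[:2],z]),z12((266,268)))
cv2.imwrite('pics/w5z.png',cv2.resize(a['pixels'][110:250,120:320,::-1],None,fx=4,fy=4,interpolation=cv2.INTER_CUBIC))
E
```

```text
ring c (np.float64(263.0274972769485), np.float64(183.60263740029157)) front (np.float64(263.16442458907704), np.float64(135.5678388145777)) back (np.float64(262.905050690592), np.float64(226.55752362211453)) top (np.float64(263.45029998690677), np.float64(196.57986852956145))
blade top (np.float64(310.17685190395224), np.float64(140.13692315339483)) (np.float64(212.47647718769446), np.float64(140.18045340038304))
ring world [0.5954 0.0947 0.2564]
0.24 tip [0.5877 0.1411 0.24  ] rod [0.5872 0.1754 0.24  ] [0.5853 0.2151 0.24  ] [0.585  0.2211 0.24  ]
0.25 tip [0.5908 0.1377 0.25  ] rod [0.5903 0.1693 0.25  ] [0.5886 0.2059 0.25  ] [0.5883 0.2114 0.25  ]
0.26 tip [0.5939 0.1343 0.26  ] rod [0.5934 0.1632 0.26  ] [0.5919 0.1968 0.26  ] [0.5916 0.2018 0.26  ]
0.27 tip [0.597  0.1309 0.27  ] rod [0.5966 0.1572 0.27  ] [0.5951 0.1876 0.27  ] [0.5949 0.1922 0.27  ]
tip ws (array([0.5947, 0.1339, 0.2596]), np.float64(0.00207180489505619)) ring side/scene (array([0.5962, 0.0946, 0.2612]), np.float64(0.0026947228598135755))
bend ws (array([0.5894, 0.2104, 0.2518]), np.float64(0.002187113418129414)) (array([0.5882, 0.211 , 0.2522]), np.float64(0.0004850968741398131))
[247.4461 150.1499] meas [247.1875 147.3125] [289.4526 180.3215] [289.1111 179.3333]
[247.4179 149.4734] meas [247.1875 147.3125] [289.4906 179.9326] [289.1111 179.3333]
```

View pics/w5z.png

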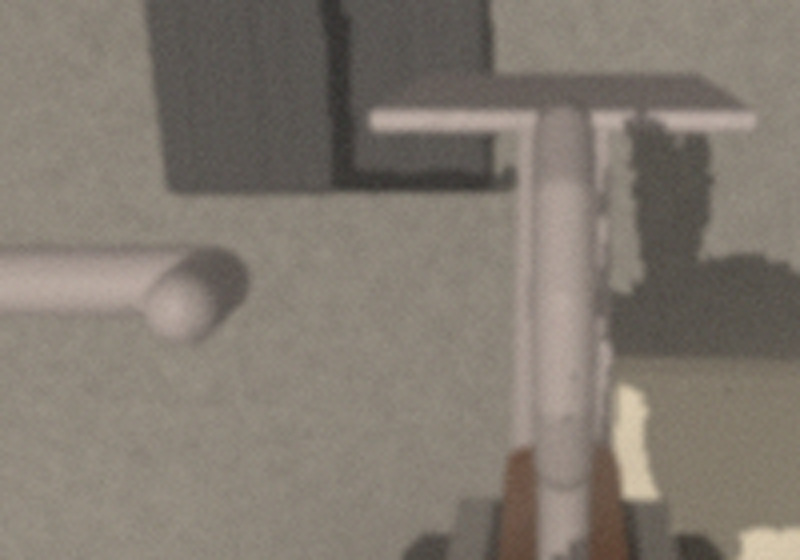

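```bash
python3 - <<'E'
from h import *
ringto(0,-.042,.2558)
E
```

```text
shift mm [ -0.2847 -27.896    0.2996] turn [-0.0016 -0.0001 -0.0003]
```

```bash
python3 -m crank '0 -10 0.5 0 0 0 255; 0 -20 0.5 0 0 0 255; 0 -27 0.5 0 0 0 255; 0 -27 0.5 0 0 0 255; 0 -27 0.5 0 0 0 255'
python3 - <<'E'
from h import *
import cv2
ringto(0,-.042,.2558)
b=snap('side','s6');c=snap('scene','c6');a=snap('wrist','w6'); print(a['s']['wrist_force'])
f=lambda i,x,y,w,h,s,n: cv2.imwrite('pics/'+n,cv2.resize(i['pixels'][y:y+h,x:x+w,::-1],None,fx=s,fy=s,interpolation=cv2.INTER_CUBIC))
f(b,225,120,50,40,16,'z13.png'); f(c,270,160,60,50,12,'z14.png');f(a,150,110,150,120,5,'z15.png')
E
```

```text
time: 8.3
tool_pos: [0.5443, 0.1193, 0.2241]
tcp_rot: [-3.139, -0.094, 0.001]
wrist_force: [-0.3, -0.5, -2.8]
width: 0.198
shift mm [-0.0112 -0.8885 -0.7418] turn [-0.0013  0.0009 -0.    ]
[-0.5339 -0.5169 -1.7554]
```

View pics/z13.png

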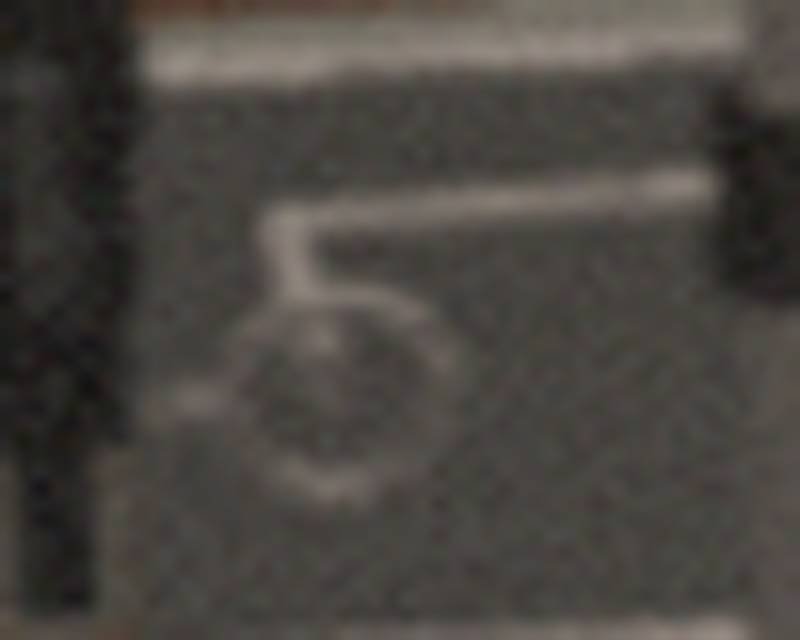

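View pics/z14.png

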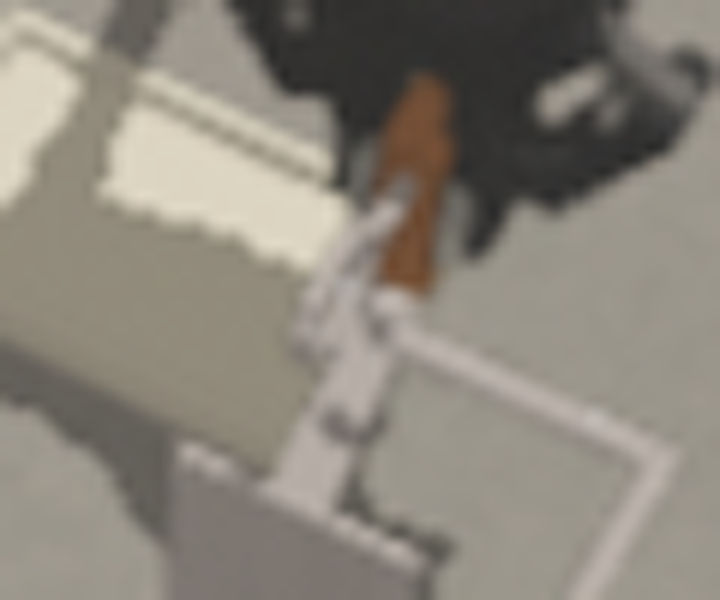

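View pics/z15.png

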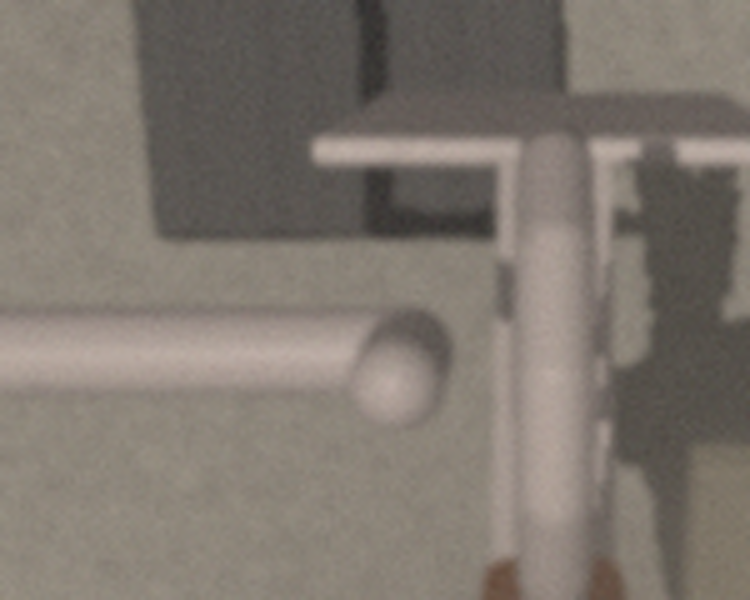

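```bash
python3 -m crank '0 0 3 0 0 0 255; -0.5 0 5 0 0 0 255; -0.5 0 5 0 0 0 255; -0.5 -4 5 0 0 0 255; -0.5 -8 5 0 0 0 255; -0.5 -12 5 0 0 0 255;-0.5 -12 5 0 0 0 255'
python3 - <<'E'
from h import *
import cv2
ringto(0,-.03,.2508)
b=snap('side','s7');a=snap('wrist','w7'); print(a['s']['wrist_force'])
f=lambda i,x,y,w,h,s,n: cv2.imwrite('pics/'+n,cv2.resize(i['pixels'][y:y+h,x:x+w,::-1],None,fx=s,fy=s,interpolation=cv2.INTER_CUBIC))
f(b,225,120,50,40,16,'z16.png');f(a,150,110,150,120,5,'z17.png')
E
```

```text
time: 9.32
tool_pos: [0.5432, 0.1316, 0.2192]
tcp_rot: [-3.139, -0.095, 0.001]
wrist_force: [0.1, 0.8, -1.4]
width: 0.198
shift mm [ 0.4149 -0.5071 -0.6043] turn [-0.0016  0.0006  0.0002]
[ 1.1756 -0.6158 -1.6848]
```

View pics/z16.png

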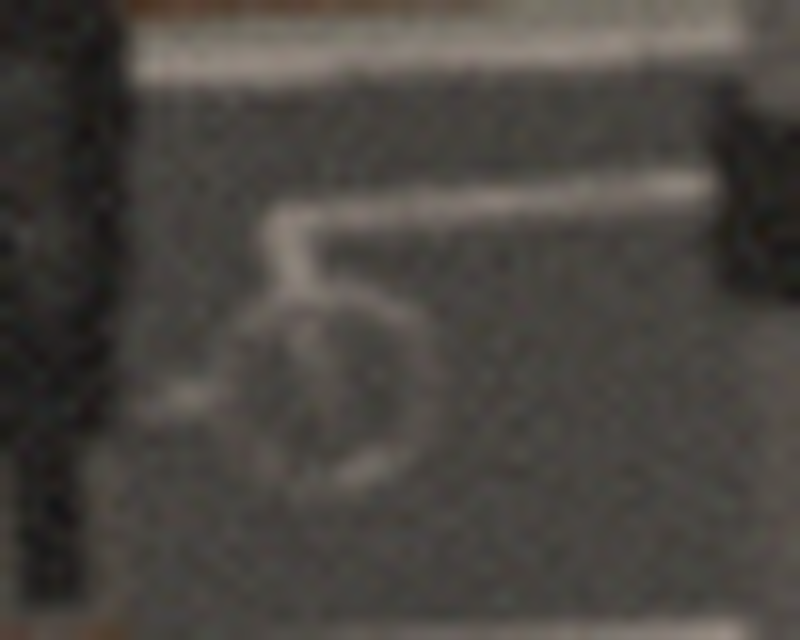

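View pics/z17.png

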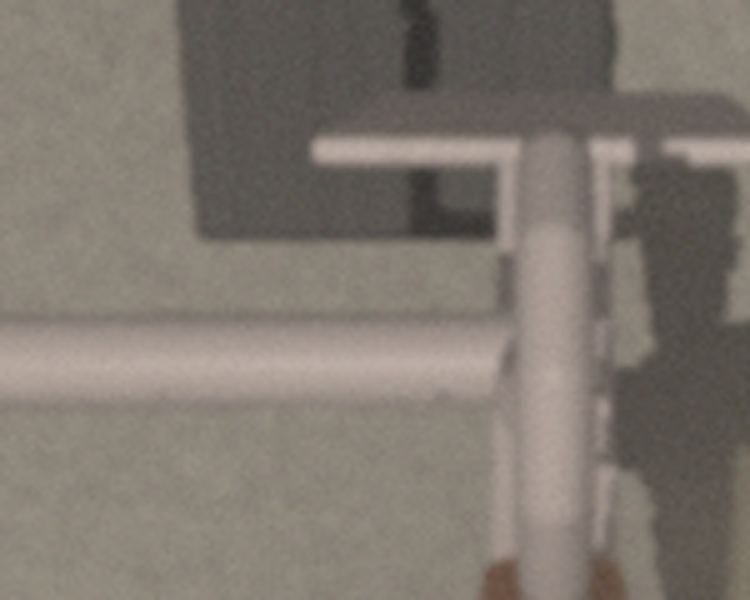

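```bash
python3 -m crank '0 -3 0 0 0 0 255; 0 -6 0 0 0 0 255; 0 -9 0 0 0 0 255; 0 -9 0 0 0 0 255'
python3 - <<'E'
from h import *
import cv2
ringto(0,-.00,.2508)
b=snap('side','s8');a=snap('wrist','w8'); print(a['s']['wrist_force'],a['s']['torque'])
f=lambda i,x,y,w,h,s,n: cv2.imwrite('pics/'+n,cv2.resize(i['pixels'][y:y+h,x:x+w,::-1],None,fx=s,fy=s,interpolation=cv2.INTER_CUBIC))
f(b,225,120,50,40,16,'z18.png');f(a,150,110,150,120,5,'z19.png')
E
```

```text
time: 9.93
tool_pos: [0.5426, 0.1404, 0.2192]
tcp_rot: [-3.139, -0.094, 0.001]
wrist_force: [-0.0, -0.1, -1.4]
width: 0.195
shift mm [  0.4512 -21.7011  -0.6064] turn [-0.0016  0.0007 -0.0001]
[-0.0703 -0.3576 -2.1113] [-0.0036  0.0431 -0.0284]
```

View pics/z18.png

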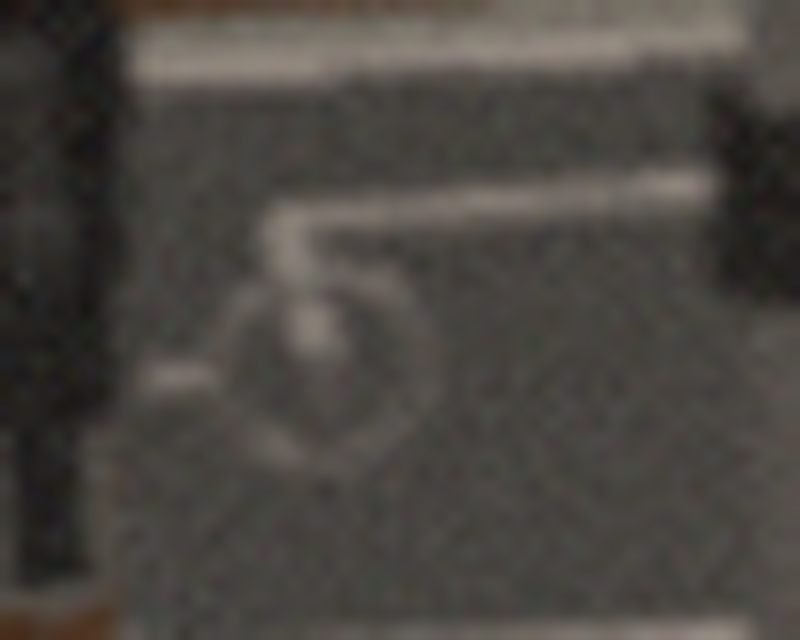

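View pics/z19.png

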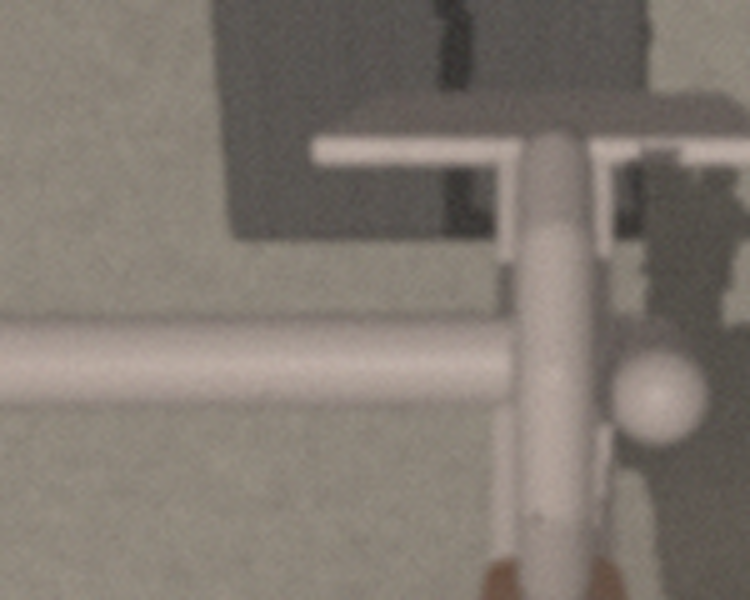

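```bash
python3 -m crank '0 -5 0 0 0 0 255; 0.3 -10 0 0 0 0 255; 0.5 -15 0 0 0 0 255; 0.5 -20 0 0 0 0 255; 0.5 -20 2 0 0 0 255; 0.5 -20 4 0 0 0 255; 0.5 -20 6 0 0 0 255; 0.5 -20 8 0 0 0 255; 0.5 -20 8 0 0 0 255; 0.5 -20 8 0 0 0 255'
python3 - <<'E'
from h import *
ringto(0,0,.2408)
for i in range(4):
    a=viewer.read_camera('wrist');s=read_state(); print(s['wrist_force'],s['torque'])
E
```

```text
time: 11.28
tool_pos: [0.542, 0.1601, 0.2112]
tcp_rot: [-3.139, -0.094, 0.001]
wrist_force: [-0.4, 0.2, -1.7]
width: 0.198
shift mm [-0.0932 -1.9941  1.4329] turn [-0.0015  0.0007 -0.0004]
[ 0.0673 -0.0465 -1.9436] [-0.0368  0.0861 -0.0378]
[ 0.1068  0.6467 -0.8102] [ 0.0006  0.0768 -0.0058]
[ 0.4913  0.173  -2.7491] [-0.0467  0.0326 -0.0035]
[-0.3215  0.207  -1.4194] [-0.0123  0.1379  0.0294]
```

```bash
for d in 1; do :; done; python3 -m crank '0 0 1 0 0 0 255; 0 0 2 0 0 0 255; 0 0 3 0 0 0 255; 0 0 3 0 0 0 255'; python3 -c "
from h import *
print(np.mean([(viewer.read_camera('wrist'),read_state()['wrist_force'])[1] for i in range(5)],0))"
python3 -m crank '0 0 1 0 0 0 255; 0 0 2 0 0 0 255; 0 0 2 0 0 0 255'; python3 -c "
from h import *
print(np.mean([(viewer.read_camera('wrist'),read_state()['wrist_force'])[1] for i in range(5)],0))"
python3 -c "
from h import *
snap('side','s9');a=snap('wrist','w9')
cv2.imwrite('pics/s9z.png',cv2.resize(cv2.imread('pics/s9.png')[110:170,220:300],None,fx=10,fy=10,interpolation=cv2.INTER_CUBIC))"
```

```text
time: 11.98
tool_pos: [0.5418, 0.1601, 0.208]
tcp_rot: [-3.139, -0.094, 0.002]
wrist_force: [0.3, -0.2, -0.9]
width: 0.199
[-0.1979 -0.2577 -2.6838]
time: 12.6
tool_pos: [0.5421, 0.1602, 0.2064]
tcp_rot: [-3.139, -0.094, 0.001]
wrist_force: [0.5, -0.2, -0.7]
width: 0.192
[-0.091  -0.4157 -0.6615]
```

View pics/s9z.png

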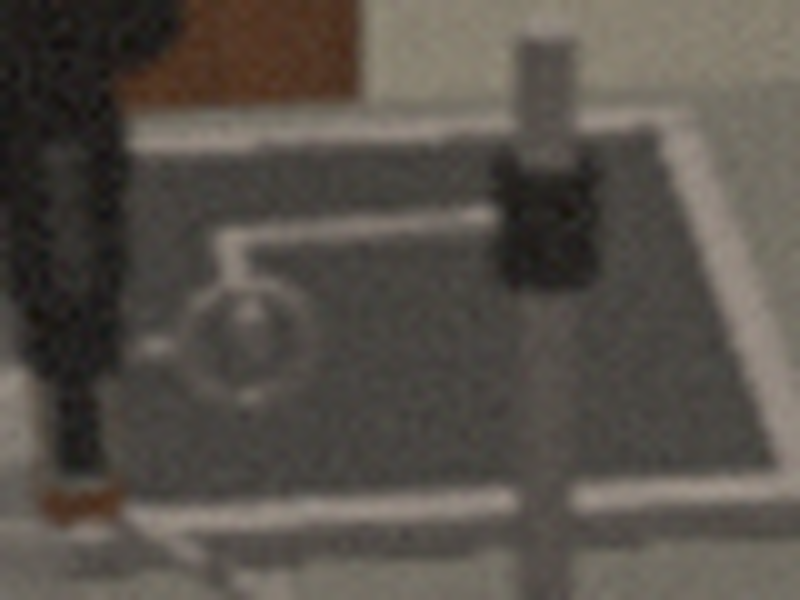

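```bash
python3 -m crank '0 0 0.5 0 0 0 255; 0 0 1 0 0 0 255; 0 0 1 0 0 0 255'; python3 -c "
from h import *
print(np.mean([(viewer.read_camera('wrist'),read_state()['wrist_force'])[1] for i in range(5)],0))"
```

```text
time: 13.32
tool_pos: [0.5421, 0.1602, 0.2055]
tcp_rot: [-3.139, -0.094, 0.0]
wrist_force: [0.1, -0.3, 1.5]
width: 0.197
[-0.2082 -0.2036  1.1768]
```

```bash
python3 -m crank '0 0 0.7 0 0 0 255; 0 0 1.4 0 0 0 255; 0 0 1.4 0 0 0 255'; python3 -c "
from h import *
print(np.mean([(viewer.read_camera('wrist'),read_state()['wrist_force'])[1] for i in range(5)],0),read_state()['tool_pos'],read_state()['torque'])"
```

```text
time: 13.95
tool_pos: [0.5422, 0.1602, 0.2042]
tcp_rot: [-3.139, -0.094, 0.0]
wrist_force: [-1.2, -1.2, 4.8]
width: 0.194
[-0.6147 -0.6067  3.7839] [0.5422 0.1602 0.2041] [-0.0232 -0.0788 -0.0121]
```

```bash
python3 -m crank '0 0 0.5 0 0 0 255; 0 0 1 0 0 0 255; 0 0 1 0 0 0 255; 0 0 1 0 0 0 255; 0 0 1 0 0 0 255'; python3 -c "
from h import *
print(np.mean([(viewer.read_camera('wrist'),read_state()['wrist_force'])[1] for i in range(6)],0),read_state()['tool_pos'],read_state()['torque'])
snap('wrist','w10');snap('side','s10')"
```

```text
time: 14.82
tool_pos: [0.5423, 0.1602, 0.2034]
tcp_rot: [-3.139, -0.094, -0.0]
wrist_force: [-2.1, -0.3, 5.3]
width: 0.2
[-1.2837 -0.8499  6.344 ] [0.5423 0.1602 0.2034] [-0.0141 -0.0916 -0.0024]
```

View pics/w10.png

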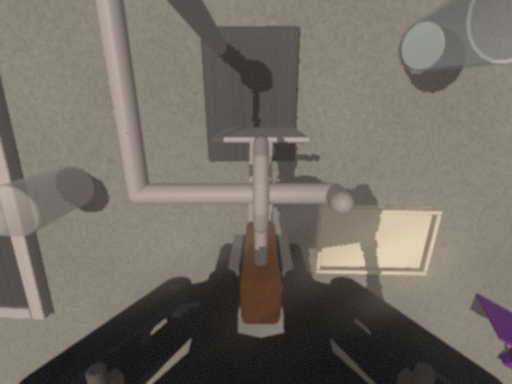

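```bash
python3 -m crank '0 0 0 0 0 0 255; 0 0 0 0 0 0 255; 0 0 0 0 0 0 255; 0 0 0 0 0 0 255; 0 0 0 0 0 0 255; 0 0 0 0 0 0 255; 0 0 0 0 0 0 255; 0 0 0 0 0 0 255'
python3 -m crank '0 0 -0.8 0 0 0 255; 0 0 -1.6 0 0 0 255; 0 0 -2.4 0 0 0 255; 0 0 -2.8 0 0 0 255; 0 0 -2.8 0 0 0 255; 0 0 -2.8 0 0 0 255'
python3 -c "
from h import *
print(np.mean([(viewer.read_camera('wrist'),read_state()['wrist_force'])[1] for i in range(6)],0),read_state()['tool_pos'],read_state()['torque'])"
```

```text
time: 16.23
tool_pos: [0.5422, 0.1602, 0.2034]
tcp_rot: [-3.139, -0.094, -0.0]
wrist_force: [-1.6, -0.7, 5.8]
width: 0.194
time: 16.98
tool_pos: [0.5419, 0.1601, 0.2053]
tcp_rot: [-3.139, -0.094, 0.002]
wrist_force: [1.6, 0.9, 2.7]
width: 0.194
[1.4507 0.147  1.2724] [0.5419 0.1601 0.2055] [ 0.0469 -0.2061  0.0195]
```

```bash
python3 -m crank '0 0 -0.6 0 0 0 255; 0 0 -0.6 0 0 0 255; 0 0 -0.6 0 0 0 255; 0 0 -0.6 0 0 0 200; 0 0 -0.6 0 0 0 195; 0 0 -0.6 0 0 0 190; 0 0 -0.6 0 0 0 180; 0 0 -0.6 0 0 0 160; 0 0 -0.6 0 0 0 140; 0 0 -0.6 0 0 0 120; 0 0 -0.6 0 0 0 120; 0 0 -0.6 0 0 0 120' 20
python3 -c "
from h import *
print(np.mean([(viewer.read_camera('wrist'),read_state()['wrist_force'])[1] for i in range(4)],0))
snap('wrist','w11');snap('side','s11');snap('scene','c11')"
```

```text
time: 18.77
tool_pos: [0.5419, 0.1601, 0.2062]
tcp_rot: [-3.139, -0.094, 0.001]
wrist_force: [-0.5, -0.2, 0.4]
width: 0.527
[ 0.1682 -0.1016  0.3661]
```

View pics/w11.png

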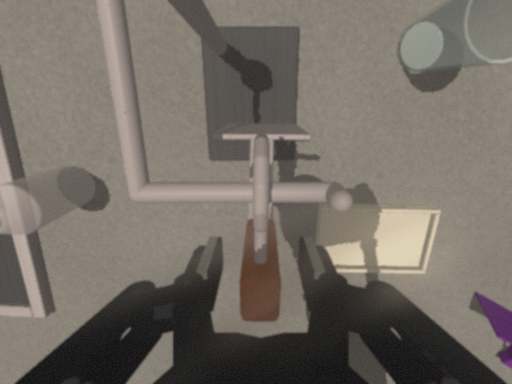

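View pics/s11.png

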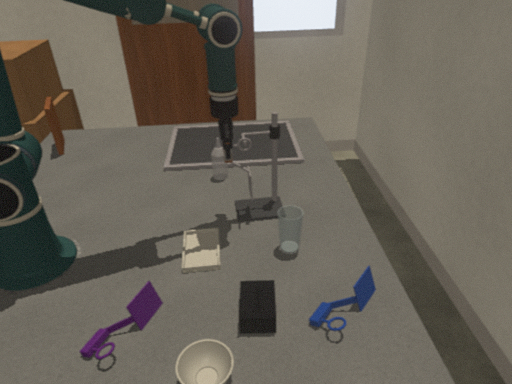

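```bash
python3 -m crank '0 0 -8 0 0 0 120; 0 0 -20 0 0 0 120; 0 0 -35 0 0 0 120; 0 0 -55 0 0 0 120; 0 0 -75 0 0 0 120; 0 0 -95 0 0 0 120; -15 0 -110 0 0 0 120; -30 0 -120 0 0 0 120; -30 0 -120 0 0 0 120; -30 0 -120 0 0 0 120; -30 0 -120 0 0 0 120; -30 0 -120 0 0 0 120'
python3 -c "
from h import *
snap('wrist','w12');snap('side','s12')
import cv2
for i in range(20): viewer.read_camera('side')
d=snap('side','s13');snap('scene','c13')
cv2.imwrite('pics/s13z.png',cv2.resize(cv2.imread('pics/s13.png')[100:220,190:310],None,fx=5,fy=5,interpolation=cv2.INTER_CUBIC))
a=cv2.imread('pics/s12.png').astype(int);b=cv2.imread('pics/s13.png').astype(int)
dd=np.abs(a-b).sum(2)[130:220,210:290];print(dd.max(),dd.mean())"
```

```text
time: 20.62
tool_pos: [0.512, 0.1581, 0.3254]
tcp_rot: [-3.139, -0.094, 0.003]
wrist_force: [-0.3, 0.4, 1.0]
width: 0.531
44 9.209583333333333
```

View pics/s13z.png

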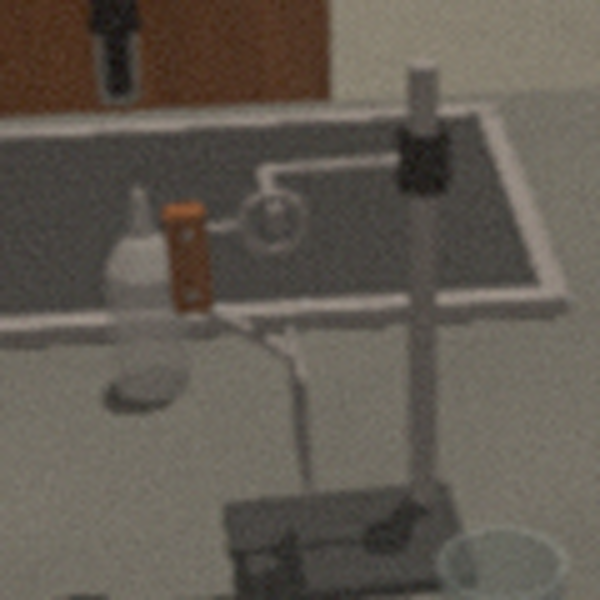

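View pics/w12.png

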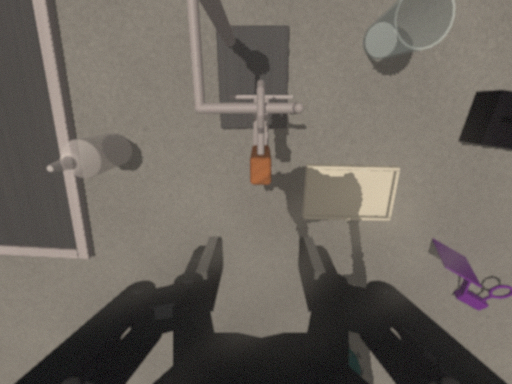

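View pics/c13.png

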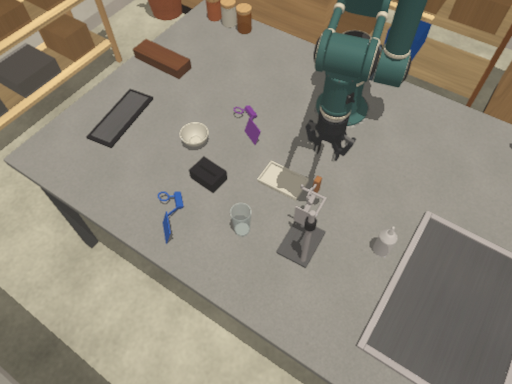

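The pictures show the turner hanging upright by its ring on the rod (ring at about pixel 244,144 in the side view). It did not move over the last second, the gripper is clear, and the other tableware is in place.

```bash
python3 -c "
from h import *
print(read_state()['time']); print(job.finish_job())"
```

```text
21.825
the job is handed in; nothing more can be done
None
```

The turner is hanging by its ring on the hook, released and still, and I handed the job in at 21.8 s. `finish_job()` gives no verdict, so what follows is my own checks.

- **Lift and threading:** I gripped the turner across its 18 mm and lifted it clear of the stand. The camera views disagreed by about 5 mm on the ring's height, so I lowered it 5 mm in front of the tip. It then went over the tip with no rise in wrist force.
- **Pull test:** I pulled straight down in steps until the wrist read about +6.3 N. With the turner's weight of about 2.2 N, that puts roughly 8.5 N on the hook. I held it for over a second, then eased off and let go. The readings scatter by about 1 N, and I did not measure the hook's give directly.
- **Final state:** The last pictures show the turner upright and leaning slightly. The rod passes through the ring between tip and bend. Two side views a second apart differed only by image noise. The gripper is about 12 cm above and clear, with nothing touching the robot. The tumbler, bottle, dish and bowl look unmoved by eye in the last scene view.

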